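# Put the hiking gear away in its marked places

### The arm

A 7-joint arm with a two-finger parallel gripper is mounted at the origin on the work surface. World frame = base frame: x ahead of the robot, y to its left, z up, the work surface at z = 0. Lengths are in m, angles in rad, forces in N, time in s.
With the tool pointing down it reaches from about 0.425 to 0.825 m from the base axis. Payload 3.6 kg.
Tool frame: the origin (TCP) lies at the centre of the arm's flange, where the gripper is bolted on; the fingertips stand 186 mm ahead of it and the grasp point (between the pads) lies 167 mm ahead of it; z points along the fingers, y is the line along which they close (so a half turn about z gives the same grasp; the last joint's range is limited). The gripper opens to 93 mm and grips with 3 to 60 N. Pads are 15 mm wide; open, the fingers measure 128 mm over their backs; the gripper's body (75 mm by 188 mm) begins 65 mm behind the grasp point.
Start: joints at [1.286, 0.615, -0.013, 1.423, 0.008, 1.103, -0.04], TCP at [0.166, -0.628, 0.405] pointing down, gripper open.
Joint ranges: [-3.12, 3.12], [-0.3, 2.06], [-1.34, 1.32], [0.26, 2.42], [-1.36, 4.5], [0.01, 1.98], [-2.84, 2.84]. Speed limits (rad/s): [2.79, 2.79, 3.14, 3.14, 3.14, 3.14, 3.14].

### API

Orientations are given as [roll, pitch, yaw] about the fixed x, y, z axes, in that order (R = Rz(yaw) Ry(pitch) Rx(roll)).
In Python, from rig import r, snapshot, camera_params, ticket gives the robot as it stands. The module is installed in compiled form; this text tells all that it offers.
- The arm moves only by the shell command python3 -m handwheel 'ROWS'. ROWS is JSON, a list of rows, each a list of 3 entries, a list of its own where there are three numbers: the shift along the tool's x, y, z in mm, then the turn, a rotation vector about the tool's x, y, z in degrees, then the closure, from 0 (fully open) to 1 (shut). In form: [[[dx, dy, dz], [rx, ry, rz], jaw], ...]. A call has 1 to 12 rows; each row shifts and turns the commanded pose from where the row before left it, along the tool's axes as they then stand; what a row does not reach is not made up. A row lasts 1/8 s, in which the tool goes at most 62.5 mm and 10.7 degrees, less where a joint would pass 70% of its speed; a pose out of reach is approached as far as the arm can. A call is refused whole if a number of a shift passes 62.5 or a number of a turn 10.7, either way. A call with a gripper value outside its range is refused whole. The fingers move at their own pace and stop on an object; the grip force is fixed at half the most. Time passes only in rows, so rows that do not move let the fingers close. It gives the time, the measured TCP pose, the force, the opening and the grip force at its end, in the units of the state.
- r.observe(): the state, without advancing time (a new reading comes with each control period).
- snapshot(name): name is "side" or "top" or "wrist"; returns the picture (400x640x3 uint8, red, green, blue); there is no depth.
- camera_params(name): a dict with "fx", "fy", "cx", "cy" (pixels), "position" and "attitude" of the camera in the world. Camera axes: x right, y up, looking along -z (the intrinsics and any distortion apply to the point x, -y, -z); pixel columns grow to the right and rows downward; lengths in m; the calibration is good to about 2 mm. A picture is of the moment at which its call begins: read the wrist's pose just before it. camera_params takes no time and is no camera call; for the wrist camera it gives the pose at the moment of the call.
- ticket.job_done(): hands the job in; it is judged then, once.
The state is a dict: "clock": time; "joints": joint angles; "dq": joint speeds; "effort": joint torques, N m; "tcp_pos": TCP position; "eef_rot": TCP orientation; "ft_force": force on the tool from outside, world axes, zero at the start; "torque": the same for the moment, N m; "grip_width": finger opening in m; "gripper_force": force on a finger pad.
Only numpy, scipy, OpenCV 4.12 (cv2) and the standard library are available. Lean on these libraries where they do the work, as an engineer would, in place of code of your own. Each camera call takes 0.05 s, during which the arm holds its last target. There are 200 camera calls.

### The job

Put the hiking gear away: slide the white divider in the tote so that the folding saw fits lengthwise, flat on the floor, in the end without a mark, and the compass sits flat on its round mark in the other end. Lay the carabiner flat on the rounded pad and set the bamboo box upright on the rectangular pad, each centred on its white outline and lined up with it. Leave the green cup and the purple headlamp where they are.

Things in the scene. Friction and masses are not known exactly. Their poses are not given: they have to be found in the camera images.
- saw: closed folding saw: a long brown wooden handle bar with black grip bands at one end and a steel blade spine along its top, 180 x 28 x 26 mm (own x, y, z), flat on all sides. Starts lying on the worktop at the far left or far right. Origin: centre of its underside, z up.
- compass: white plastic compass: round base 60 mm across and 8 mm thick, carrying a raised round dial housing 40 mm across whose top is 26 mm above the underside; grip it by the housing. Origin: centre of its underside, z up; its yaw does not matter.
- carabiner: steel locking carabiner lying flat: an elongated ring, 100 mm long (own x) and 46 mm wide (own y) outside, 12 mm thick, with two straight parallel flat-sided bars 66 mm long along x, 9 mm wide each, 28 mm clear between them. Origin: centre of the ring, on its underside, z up.
- bamboo_box: small bamboo box with closed (fixed) lid, 86 x 52 x 41 mm (own x, y, z). Origin: centre of its underside, z up.
- tote: low open black tray fixed to the worktop, outside 108 mm (own x) by 308 mm (own y), walls 4 mm thick and 18 mm high, floor 4 mm above the worktop. Origin: centre of its underside. A white circle 62 mm across is drawn on its floor at own (0, +108 mm): the compass's place. The -y end, unmarked, is the saw's (centre near y = -46 mm when the divider is at 0.062).
- divider (a joint): white cross wall that slides along the tote's y and stays where left; value = its y in the tote frame (m), -0.09 to 0.09. Wall 8 mm thick, top 25 mm above the worktop (ledge 14 mm thick at 20 to 24 mm). Mid-width (tote x=0) an upright tab to pinch: 34 mm along x, 10 mm along y, 24 to 56 mm above the worktop; slides at 1.5 N. At 0.062 saw and compass both have 12 mm or more to spare.
- oval_pad: dark rubber pad with rounded ends, fixed to the worktop, 130 x 78 mm (own x, y), 4 mm thick, with the white outline of the carabiner in its middle, long way along x. Origin: centre of its underside.
- rect_pad: dark rubber rectangular pad, fixed to the worktop, 112 x 78 mm (own x, y), 4 mm thick, with the white rectangle outline of the bamboo box in its middle, long way along x. Origin: centre of its underside.
- cup: green cup, 68 mm across the rim, 55 mm high, standing loose to the left of the tote. A bystander. Origin: centre of its underside.
- headlamp: purple lamp of a headlamp, about 55 x 80 x 38 mm, lying loose at the other far side of the table from the saw. A bystander. Origin: centre of its underside.

How it is judged:
By the outcome, as a careful person would: the job done as asked, in the order asked, and still so for the second after the job is handed in, with the robot touching nothing.
It also fails if it takes over 104 s, if anything falls off the work surface, if the arm or the gripper's body presses on something with over 40 N, if the wrist force passes 120 N, or if a joint passes its speed limit or range.

## Working session

There is one attempt and no reset: what is moved stays moved. The work goes in short steps, Python scripts to look and compute and a shell command to move; the robot and the scene stay as the last step left them, time stands still between calls to the robot, and variables do not carry over. Pictures are saved under pics/ and viewed, at most 14 in all, crops included, and the job is handed in when it is done.

```bash
mkdir -p pics
python3 - <<'E'
from rig import r,snapshot,camera_params
import cv2
s=r.observe();print({k:s[k] for k in('clock','tcp_pos','eef_rot','grip_width','ft_force')})
for n in('side','top'):
    print(n,camera_params(n)); cv2.imwrite(f'pics/{n}0.png',snapshot(n)[:,:,::-1])
print(camera_params('wrist'))
E
```

```text
{'clock': 0.0, 'tcp_pos': array([ 0.16563655, -0.62822605,  0.40359038]), 'eef_rot': array([-3.13907513e+00,  2.55392666e-05,  2.57766671e-01]), 'grip_width': 0.09306186161089157, 'ft_force': array([-0.27839641, -0.01683996,  0.0956496 ])}
side {'fx': 506.67761109947116, 'fy': 506.67761109947116, 'cx': 322.28776324950127, 'cy': 197.06224606916504, 'position': array([0.48752839, 0.97714933, 0.76480598]), 'attitude': array([ 0.9358996 , -0.00759091, -3.07336225])}
top {'fx': 517.7496317439035, 'fy': 517.7496317439035, 'cx': 321.1711819207229, 'cy': 189.1118197312635, 'position': array([0.33796046, 0.00978106, 1.30577025]), 'attitude': array([ 0.1594903 , -0.01136323, -1.54256322])}
{'fx': 301.7455829281116, 'fy': 301.7455829281116, 'cx': 315.91175503131325, 'cy': 196.3963292809225, 'position': array([ 0.231726  , -0.60946243,  0.38488659]), 'attitude': array([-0.24766954,  0.00277861, -1.31272673])}
```

View pics/top0.png

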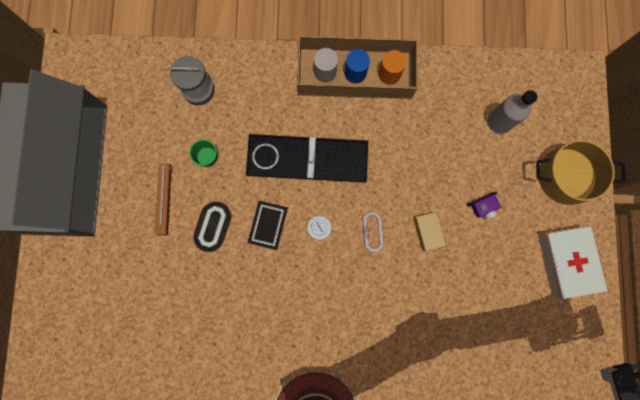

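View pics/side0.png

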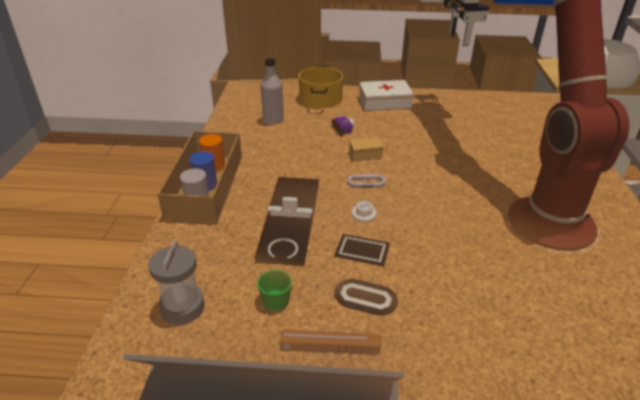

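The top view shows the saw at (163,200), oval pad (212,227), rect pad (268,225), compass (319,228), carabiner (373,232), box (431,231), tote (307,158) with its circle at (266,156) and tab at (312,150). The side view agrees.

```bash
cat > h.py <<'E'
import numpy as np, cv2
from scipy.spatial.transform import Rotation as Rt
from rig import r,snapshot,camera_params
def ray(c,uv):
    d=np.array([(uv[0]-c['cx'])/c['fx'],-(uv[1]-c['cy'])/c['fy'],-1.])
    return np.array(c['position']),Rt.from_euler('xyz',c['attitude']).apply(d)
def onplane(c,uv,z):
    p,d=ray(c,uv); return p+d*(z-p[2])/d[2]
def tri(c1,u1,c2,u2):
    p,d=ray(c1,u1);q,e=ray(c2,u2)
    t=np.linalg.lstsq(np.c_[d,-e],q-p,rcond=None)[0]
    a,b=p+t[0]*d,q+t[1]*e
    return (a+b)/2,np.linalg.norm(a-b)
def move_to(x,y,yaw_deg,z=None):
    """print shift in tool axes (mm) and turn about tool z (deg) to the TCP target"""
    s=r.observe(); R=Rt.from_euler('xyz',s['eef_rot'])
    p=s['tcp_pos']; t=np.array([x,y,p[2] if z is None else z])
    Rg=Rt.from_euler('xyz',[np.pi,0,np.radians(yaw_deg)])
    print('shift',np.round(R.inv().apply(t-p)*1000,1),'rotvec',np.round((R.inv()*Rg).as_rotvec(degrees=True),2),'yaw',np.round(np.degrees(s['eef_rot'][2]),2),'tcp',np.round(p,4),'t',round(s['clock'],2))
E
python3 - <<'E'
from h import *
ct,cs=camera_params('top'),camera_params('side')
P=dict(saw=((163,200),(331,341)),oval=((212,227),(366,296)),rect=((268,225),(363,249)),comp=((319,228),(365,211)),carab=((373,232),(367,181)),box=((431,231),(366,149)),circ=((266,156),(283,249)),tab=((312,147),(290,203)),cup=((204,153),(275,290)),lamp=((487,206),(343,125)))
for k,(a,b) in P.items():
    x,e=tri(ct,a,cs,b); print(k,x.round(3),round(e,4),onplane(ct,a,.01).round(3))
for n,u in dict(tl=(249,136),tr=(368,140),br=(366,181),bl=(248,176),sawA=(166,166),sawB=(160,233),lapt=(105,100),lapb=(95,235)).items(): print(n,onplane(ct,u,.018).round(3))
move_to(.43,0,0,.48)
E
```

```text
saw [0.506 0.397 0.016] 0.0005 [0.507 0.398 0.01 ]
oval [0.443 0.272 0.004] 0.0011 [0.443 0.271 0.01 ]
rect [0.45  0.132 0.003] 0.0038 [0.452 0.131 0.01 ]
comp [0.446 0.004 0.011] 0.0033 [0.448 0.004 0.01 ]
carab [ 0.441 -0.132  0.006] 0.0031 [ 0.442 -0.132  0.01 ]
box [ 0.445 -0.275  0.019] 0.0056 [ 0.449 -0.277  0.01 ]
circ [0.628 0.145 0.003] 0.0037 [0.628 0.144 0.01 ]
tab [0.635 0.028 0.045] 0.0235 [0.656 0.028 0.01 ]
cup [0.623 0.298 0.034] 0.0051 [0.631 0.303 0.01 ]
lamp [ 0.514 -0.418  0.016] 0.0023 [ 0.516 -0.42   0.01 ]
tl [0.677 0.189 0.018]
tr [ 0.676 -0.115  0.018]
br [ 0.57  -0.112  0.018]
bl [0.573 0.187 0.018]
sawA [0.593 0.395 0.018]
sawB [0.423 0.397 0.018]
lapt [0.761 0.565 0.018]
lapb [0.414 0.557 0.018]
shift [ 415.8 -540.2  -75.1] rotvec [-0.13  0.02 14.78] yaw 14.78 tcp [ 0.1657 -0.6282  0.4037] t 0.1
```

```bash
python3 -m handwheel '[[[0,0,-30],[0,0,7.4],0],[[0,0,-30],[0,0,7.4],0],[[45,-45,-15],[0,0,0],0],[[45,-60,0],[0,0,0],0],[[45,-60,0],[0,0,0],0],[[45,-60,0],[0,0,0],0],[[45,-60,0],[0,0,0],0],[[25,-60,0],[0,0,0],0],[[10,-60,0],[0,0,0],0],[[5,-60,0],[0,0,0],0],[[0,0,0],[0,0,0],0],[[0,0,0],[0,0,0],0]]'
python3 - <<'E'
from h import *
move_to(.43,0,0,.48)
c=camera_params('wrist');np.save('c1.npy',c,allow_pickle=True); cv2.imwrite('pics/w1.png',snapshot('wrist')[:,:,::-1]);print(c['position'],c['attitude'])
E
```

```text
clock: 1.6
tcp_pos: [0.3977, -0.2084, 0.4791]
eef_rot: [3.141, 0.0, -0.001]
ft_force: [0.2, 0.0, 0.5]
grip_width: 0.093
gripper_force: 0.0
shift [  32.1 -208.5   -1.1] rotvec [ 0.04  0.02 -0.05] yaw -0.05 tcp [ 0.3977 -0.2084  0.4791] t 1.6
[ 0.46604987 -0.2070513   0.46019275] [-2.48162762e-01 -8.25834200e-05 -1.57152548e+00]
```

View pics/w1.png

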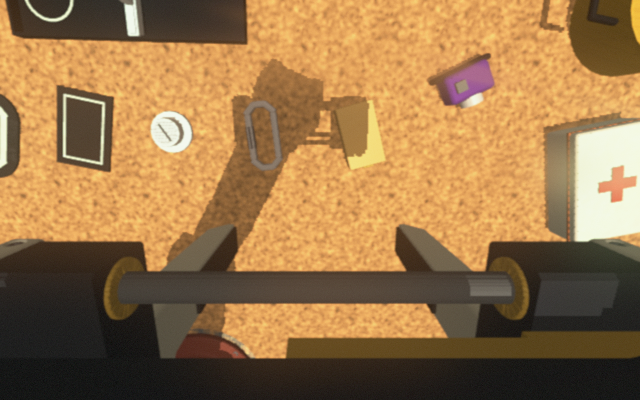

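The wrist view shows the carabiner (263,135), box (360,135), compass (171,132), rect pad (85,128), and the near edge of the tote.

```bash
python3 -m handwheel '[[[40,-40,10],[0,0,0],0],[[40,-40,10],[0,0,0],0],[[40,-40,10],[0,0,0],0],[[0,-40,0],[0,0,0],0],[[0,0,0],[0,0,0],0],[[0,0,0],[0,0,0],0]]'
python3 - <<'E'
from h import *
move_to(.52,.15,0,.45)
c=camera_params('wrist');np.save('c2.npy',c,allow_pickle=True); cv2.imwrite('pics/w2.png',snapshot('wrist')[:,:,::-1]);print(c['position'],c['attitude'])
E
python3 -m handwheel '[[[0,-40,0],[0,0,0],0],[[0,-40,0],[0,0,0],0],[[0,-40,0],[0,0,0],0],[[0,-40,0],[0,0,0],0],[[0,-40,0],[0,0,0],0],[[0,0,0],[0,0,0],0],[[0,0,0],[0,0,0],0]]'
python3 - <<'E'
from h import *
move_to(.52,.15,0,.45)
c=camera_params('wrist');np.save('c3.npy',c,allow_pickle=True); cv2.imwrite('pics/w3.png',snapshot('wrist')[:,:,::-1]);print(c['position'],c['attitude'])
a=np.vstack([cv2.imread('pics/w2.png')[:250],cv2.imread('pics/w3.png')[:250]]); cv2.imwrite('pics/w23.png',a)
E
```

```text
clock: 2.4
tcp_pos: [0.5181, -0.0503, 0.4488]
eef_rot: [3.14, 0.001, -0.004]
ft_force: [1.1, -1.3, -0.4]
grip_width: 0.0932
gripper_force: 0.0
shift [   1.1 -200.3   -1.5] rotvec [ 0.08  0.03 -0.23] yaw -0.23 tcp [ 0.5181 -0.0503  0.4488] t 2.4
[ 0.58643102 -0.0491456   0.42999262] [-2.48280233e-01 -8.74314164e-04 -1.57470845e+00]
clock: 3.32
tcp_pos: [0.5188, 0.1496, 0.4491]
eef_rot: [3.14, -0.0, -0.004]
ft_force: [0.4, 0.0, -0.2]
grip_width: 0.0929
gripper_force: 0.0
shift [ 1.2 -0.4 -0.9] rotvec [ 0.1  -0.02 -0.24] yaw -0.24 tcp [0.5188 0.1496 0.4491] t 3.33
[0.58706943 0.15079111 0.43027028] [-2.47535064e-01 -1.19266655e-03 -1.57484840e+00]
```

View pics/w23.png

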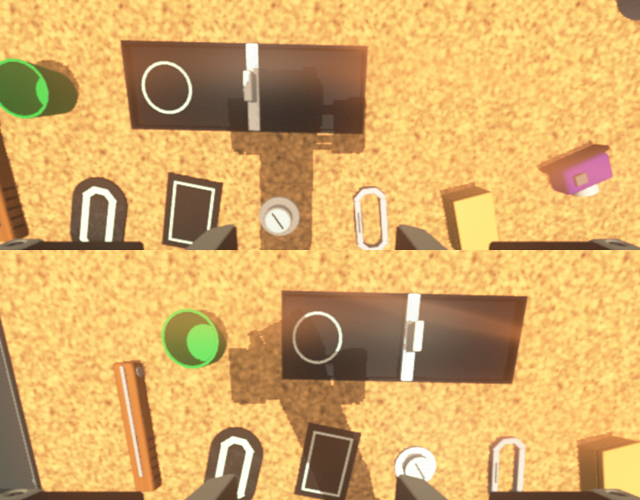

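The pair shows the whole tote. In w2 it has corners (122,41), (367,46), (364,133), (131,129) with the tab near (249,85). In w3 the tab is near (415,85), and the saw, pads, compass and carabiner are visible too.

Run:
```python
from h import *
c2,c3=[np.load(f'c{i}.npy',allow_pickle=True).item() for i in(2,3)]
T={}
for n,a,b in[('tl',(122,41),(282,41)),('tr',(367,46),(527,47)),('br',(364,133),(514,132)),('bl',(131,129),(282,130))]:
    x,e=tri(c2,a,c3,b);print(n,x.round(4),round(e,4),onplane(c2,a,.018).round(4),onplane(c3,b,.018).round(4))
out=[]
for i,(x0) in((2,215),(3,380)):
    im=cv2.imread(f'pics/w{i}.png'); out.append(cv2.resize(im[35:145,x0:x0+75],None,fx=5,fy=5,interpolation=cv2.INTER_CUBIC))
    # circle
    h=cv2.cvtColor(im,cv2.COLOR_BGR2HSV); x1={2:135,3:288}[i]
    m=(cv2.cvtColor(im,cv2.COLOR_BGR2GRAY)[55:122,x1:x1+60]); m=(m>m.mean()+25).astype(np.uint8)
    cs=max(cv2.findContours(m,cv2.RETR_EXTERNAL,cv2.CHAIN_APPROX_NONE)[0],key=len)
    e=cv2.fitEllipse(cs); u=(e[0][0]+x1,e[0][1]+55); T[i]=u; print('circ',u,e[1])
print(tri(c2,T[2],c3,T[3]),onplane(c2,T[2],.004),onplane(c3,T[3],.004))
cv2.imwrite('pics/tab.png',np.hstack(out))
```

```text
tl [0.683  0.1923 0.0168] 0.0003 [0.6826 0.1916 0.018 ] [0.6829 0.1922 0.018 ]
tr [ 0.6749 -0.1134  0.02  ] 0.0009 [ 0.6758 -0.1138  0.018 ] [ 0.6749 -0.1147  0.018 ]
br [ 0.57   -0.1134  0.02  ] 0.0014 [ 0.5692 -0.1138  0.018 ] [ 0.5706 -0.1147  0.018 ]
bl [0.5751 0.1953 0.0207] 0.0011 [0.5756 0.1969 0.018 ] [0.5745 0.1956 0.018 ]
circ (166.2831974029541, 87.01043319702148) (48.353233337402344, 54.80554962158203)
circ (317.1684989929199, 86.6939640045166) (49.596214294433594, 52.22783660888672)
(array([0.62972494, 0.14844689, 0.00695591]), np.float64(0.0006129435441485886)) [0.62971724 0.14981307 0.004     ] [0.63033299 0.14843027 0.004     ]
```

View pics/tab.png

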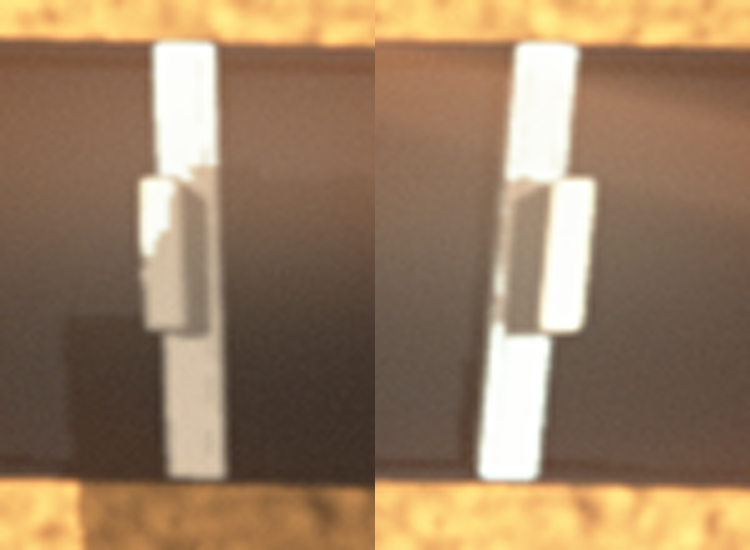

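The tab's top-face centres are at about (247.4,86) in w2 and (418.8,86) in w3.

Run:
```python
from h import *
c2,c3=[np.load(f'c{i}.npy',allow_pickle=True).item() for i in(2,3)]
x,e=tri(c2,(247.4,86),c3,(418.8,86));print(x,e,onplane(c2,(247.4,86),.056),onplane(c3,(418.8,86),.056))
move_to(x[0],x[1],-1.2,.215)
```

```text
[0.62510351 0.03018269 0.05762769] 0.0001696679105652223 [0.62518689 0.0305278  0.056     ] [0.62535529 0.02965284 0.056     ]
shift [106.9 118.2 234.3] rotvec [ 0.1  -0.01  0.91] yaw -0.29 tcp [0.5188 0.1493 0.4491] t 3.38
```

```bash
python3 -m handwheel '[[[27,30,30],[0,0,0.9],0],[[27,30,40],[0,0,0],0],[[27,29,40],[0,0,0],0],[[26,29,40],[0,0,0],0],[[0,0,40],[0,0,0],0],[[0,0,20],[0,0,0],0],[[0,0,0],[0,0,0],0],[[0,0,24],[0,0,0],0],[[0,0,0],[0,0,0],0]]'; python3 -c "
from h import *
move_to(.6252,.0302,-1.2,.215)"
```

```text
clock: 4.5
tcp_pos: [0.6235, 0.0316, 0.2151]
eef_rot: [3.141, 0.001, -0.018]
ft_force: [-0.3, 0.5, 0.3]
grip_width: 0.093
gripper_force: 0.0
shift [1.8 1.4 0.1] rotvec [0.06 0.08 0.19] yaw -1.01 tcp [0.6235 0.0316 0.2151] t 4.5
```

```bash
python3 -m handwheel '[[[0,0,0],[0,0,0],1],[[0,0,0],[0,0,0],1],[[0,0,0],[0,0,0],1],[[0,0,0],[0,0,0],1],[[0,-15,0],[0,0,0],1],[[0,-15,0],[0,0,0],1],[[0,-15,0],[0,0,0],1],[[0,-15,0],[0,0,0],1],[[0,-11,0],[0,0,0],1],[[0,0,0],[0,0,0],1],[[0,0,0],[0,0,0],1]]'; python3 -c "
from h import *
move_to(.6266,.1022,-1.2,.215)"
```

```text
clock: 5.88
tcp_pos: [0.625, 0.1045, 0.2152]
eef_rot: [-3.14, -0.001, -0.016]
ft_force: [1.3, 0.9, -0.8]
grip_width: 0.0101
gripper_force: 30.0
shift [1.7 2.3 0.2] rotvec [-0.09 -0.04  0.27] yaw -0.93 tcp [0.625  0.1045 0.2152] t 5.88
```

```bash
python3 -m handwheel '[[[0,2,0],[0,0,0],1],[[0,0,0],[0,0,0],1],[[0,0,0],[0,0,0],0],[[0,0,0],[0,0,0],0],[[0,0,0],[0,0,0],0],[[0,0,-40],[0,0,0],0],[[0,0,-40],[0,0,0],0],[[-38,-45,-40],[0,0,-1],0],[[-38,-45,-40],[0,0,0],0],[[-38,-45,-40],[0,0,0],0],[[-38,-45,-5],[0,0,0],0],[[0,-40,0],[0,0,0],0]]';python3 -m handwheel '[[[0,0,0],[0,0,0],0],[[0,0,0],[0,0,0],0]]'
cat > shot.py <<'E'
import sys
from h import *
n=sys.argv[1]
s=r.observe();c=camera_params('wrist');np.save(f'c{n}.npy',c,allow_pickle=True); cv2.imwrite(f'pics/w{n}.png',snapshot('wrist')[:,:,::-1])
print(n,s['tcp_pos'].round(4),np.degrees(s['eef_rot'][2]).round(2),round(s['clock'],2))
E
python3 shot.py 4
python3 -m handwheel '[[[0,-40,0],[0,0,0],0],[[0,-40,0],[0,0,0],0],[[0,-40,0],[0,0,0],0],[[0,0,0],[0,0,0],0],[[0,0,0],[0,0,0],0]]'; python3 shot.py 5
python3 -c "
import cv2,numpy as np
cv2.imwrite('pics/w45.png',np.vstack([cv2.imread('pics/w4.png')[:270],cv2.imread('pics/w5.png')[:270]]))"
```

```text
clock: 7.38
tcp_pos: [0.484, 0.3078, 0.407]
eef_rot: [-3.141, 0.0, 0.005]
ft_force: [1.1, 0.5, -0.3]
grip_width: 0.0925
gripper_force: 0.0
clock: 7.62
tcp_pos: [0.4875, 0.3046, 0.4051]
eef_rot: [3.14, 0.0, 0.0]
ft_force: [-0.1, -0.9, -0.2]
grip_width: 0.0931
gripper_force: 0.0
4 [0.4875 0.3046 0.4051] 0.02 7.62
clock: 8.3
tcp_pos: [0.4882, 0.4236, 0.4051]
eef_rot: [3.139, -0.0, -0.002]
ft_force: [0.2, -0.0, 0.1]
grip_width: 0.0929
gripper_force: 0.0
5 [0.4882 0.4236 0.4051] -0.09 8.3
```

View pics/w45.png

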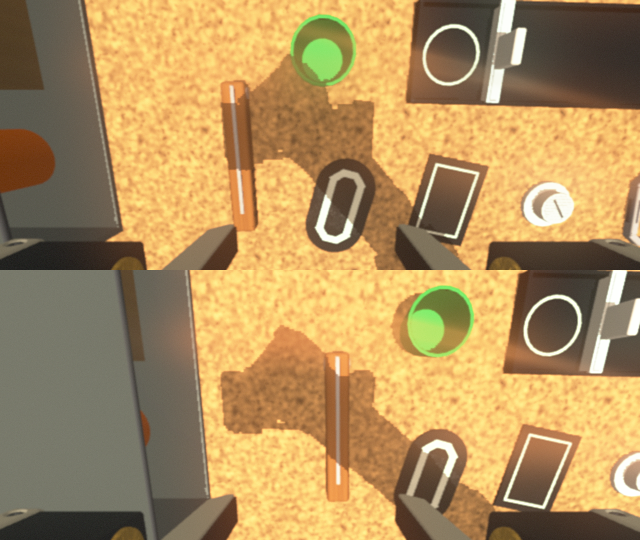

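Both views show the whole saw: in w4 from (234,82) to (243,230), and in w5 from (338,82) to (338,231). They also show both pads' outlines.

```bash
cat > out.py <<'E'
from h import *
def outline(i,roi,z,thr=60,smax=90):
    """white outline on dark pad: outer contour -> world plane z -> minAreaRect; returns centre, long-axis yaw, sizes, pixel centre"""
    c=np.load(f'c{i}.npy',allow_pickle=True).item(); im=cv2.imread(f'pics/w{i}.png')
    x0,y0,x1,y1=roi; h=cv2.cvtColor(im,cv2.COLOR_BGR2HSV)[y0:y1,x0:x1]
    m=((h[...,1]<smax)&(h[...,2]>thr)).astype(np.uint8)
    k=max(cv2.findContours(m,cv2.RETR_EXTERNAL,cv2.CHAIN_APPROX_NONE)[0],key=cv2.contourArea)[:,0]+[x0,y0]
    w=np.array([onplane(c,q,z)[:2] for q in k],np.float32)
    (cx,cy),(a,b),t=cv2.minAreaRect(w*1000); 
    if a<b: a,b,t=b,a,t+90
    (px,py),_,_=cv2.minAreaRect(k.astype(np.float32))
    mm=cv2.moments(k.reshape(-1,1,2).astype(np.float32)); u=(mm['m10']/mm['m00'],mm['m01']/mm['m00'])
    return np.round([cx,cy,(t+90)%180-90,a,b],1),np.round(u,1),c
E
python3 - <<'E'
from out import *
for n,z,th,ro in(('spine',.026,90,{4:(226,84,252,225),5:(329,84,348,222)}),('rect',.004,120,{4:(415,155,487,240),5:(500,157,577,239)}),('oval',.004,120,{4:(312,160,373,249),5:(400,163,467,249)})):
    o={i:outline(i,ro[i],z,th,70 if n=='spine' else 110) for i in ro}
    for i in o: print(n,i,o[i][0],o[i][1])
    print(tri(o[4][2],o[4][1],o[5][2],o[5][1]))
c4,c5=[np.load(f'c{i}.npy',allow_pickle=True).item() for i in(4,5)]
for a,b in(((234,82),(338,82)),((243,230),(338,231))): print(tri(c4,a,c5,b),onplane(c4,a,.026),onplane(c5,b,.026))
E
```

```text
spine 4 [471.4 398.6   1.   56.6   4. ] [240.  190.6]
spine 5 [547.9 399.1   1.   89.7   3.4] [337.4 118.2]
(array([0.52940136, 0.38731015, 0.14958745]), np.float64(0.07058058984204785))
rect 4 [446.3 135.8 -12.  106.6  62.1] [445.6 201.2]
rect 5 [451.7 134.5 -11.9  94.7  62.6] [536.8 200.8]
(array([0.45387428, 0.13696099, 0.00765334]), np.float64(0.0008986096231854371))
oval 4 [444.1 274.7 -15.  102.3  50.3] [339.6 206.3]
oval 5 [441.3 276.2  -4.7 110.1  67.8] [430.2 208.6]
(array([0.44497889, 0.27455225, 0.006654  ]), np.float64(0.0023691781253407334))
(array([0.59812671, 0.39901389, 0.02075741]), np.float64(0.000944860277740409)) [0.59705048 0.39766648 0.026     ] [0.59799835 0.39938291 0.026     ]
(array([0.42204764, 0.39681083, 0.03056148]), np.float64(0.0003944649710375639)) [0.42054631 0.39795454 0.026     ] [0.42010974 0.39644632 0.026     ]
```

```bash
python3 -m handwheel '[[[10,13,30],[0,0,-0.8],0.2],[[11,13,40],[0,0,0],0.2],[[0,0,40],[0,0,0],0.2],[[0,0,40],[0,0,0],0.2],[[0,0,20],[0,0,0],0.2],[[0,0,0],[0,0,0],0.2],[[0,0,0],[0,0,0],0.2]]'; python3 -c "
from h import *
move_to(.509,.398,.7,.192);print(r.observe()['joints'].round(2))"
```

```text
clock: 9.22
tcp_pos: [0.5092, 0.3992, 0.2368]
eef_rot: [-3.141, -0.002, 0.014]
ft_force: [-0.1, -0.4, -0.4]
grip_width: 0.0744
gripper_force: 0.0
shift [-0.3  1.2 44.8] rotvec [-0.05 -0.12  0.08] yaw 0.78 tcp [0.5092 0.3992 0.2368] t 9.22
[-0.62  0.8  -0.14  1.59  0.15  0.76 -2.38]
```

```bash
python3 -m handwheel '[[[0,1,30],[0,0,0],0.2],[[0,0,14],[0,0,0],0.2],[[0,0,0],[0,0,0],0.2],[[0,0,0],[0,0,0],1],[[0,0,0],[0,0,0],1],[[0,0,0],[0,0,0],1],[[0,0,0],[0,0,0],1],[[0,0,0],[0,0,0],1]]'; python3 -c "
from h import *
move_to(.509,.398,.7,.192)"
```

```text
clock: 10.22
tcp_pos: [0.5082, 0.3987, 0.1916]
eef_rot: [3.141, 0.0, 0.015]
ft_force: [0.4, -1.7, 0.2]
grip_width: 0.0294
gripper_force: 0.7
shift [ 0.7  0.7 -0.4] rotvec [0.03 0.   0.18] yaw 0.88 tcp [0.5082 0.3987 0.1916] t 10.22
```

```bash
python3 -m handwheel '[[[0,0,-20],[0,0,0],1],[[0,0,-30],[0,0,-8],1],[[0,0,-30],[0,0,-10],1],[[0,0,-30],[0,0,-10],1],[[0,0,-20],[0,0,-10],1],[[0,0,0],[0,0,-10],1],[[0,0,0],[0,0,-10],1],[[0,0,0],[0,0,-10],1],[[0,0,0],[0,0,-10],1],[[0,0,0],[0,0,-10],1],[[0,0,0],[0,0,0],1],[[0,0,0],[0,0,0],1]]'; python3 -c "
from h import *
move_to(.6248,-.007,88.8,.322)"
```

```text
clock: 11.72
tcp_pos: [0.5083, 0.3987, 0.3221]
eef_rot: [3.141, -0.0, 1.548]
ft_force: [0.2, 0.3, -1.8]
grip_width: 0.0276
gripper_force: 30.0
shift [-4.030e+02  1.256e+02  1.000e-01] rotvec [ 0.04 -0.01 -0.09] yaw 88.71 tcp [0.5083 0.3987 0.3221] t 11.72
```

```bash
python3 -m handwheel '[[[-40,20,0],[0,0,0],1],[[-45,25,0],[0,0,0],1],[[-45,25,0],[0,0,0],1],[[-45,25,0],[0,0,0],1],[[-45,20,0],[0,0,0],1],[[-45,10,0],[0,0,0],1],[[-45,0,0],[0,0,0],1],[[-45,0,0],[0,0,0],1],[[-30,0,0],[0,0,0],1],[[-18,0,0],[0,0,0],1],[[0,0,0],[0,0,0],1],[[0,0,0],[0,0,0],1]]'; python3 -c "
from h import *
move_to(.6248,-.007,88.8,.195)
c=camera_params('wrist');print(c['position'])
cv2.imwrite('pics/t6.png',snapshot('top')[100:260,200:440][:,:,::-1].repeat(3,0).repeat(3,1))"; python3 shot.py 6
```

```text
clock: 13.22
tcp_pos: [0.6252, -0.0044, 0.3218]
eef_rot: [3.141, -0.002, 1.553]
ft_force: [-0.6, -0.2, -1.2]
grip_width: 0.028
gripper_force: 30.0
shift [ -2.9  -0.4 126.8] rotvec [ 0.03 -0.12  0.21] yaw 89.01 tcp [ 0.6252 -0.0044  0.3218] t 13.22
[0.62700469 0.06486399 0.30312845]
6 [ 0.6252 -0.0042  0.3218] 89.05 13.28
```

View pics/w6.png

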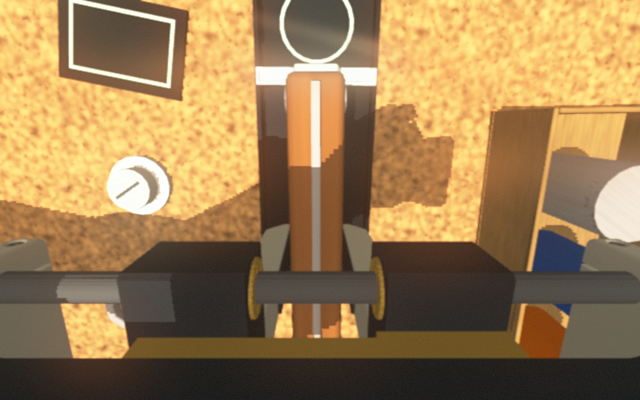

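The saw is held straight: its front end is at (315,71) and the divider ledge spans rows 67–84. The tote's inner edges are at x≈261 and 369 at row 210.

```bash
python3 -c "
from h import *
c=np.load('c6.npy',allow_pickle=True).item()
print('sawend',onplane(c,(315,71),.156),'spine back',onplane(c,(315,225),.156))
print('div near',onplane(c,(315,84),.022),'far',onplane(c,(315,67),.024))
for u in((259,130),(371.5,130),(259,220),(371,220)):print(onplane(c,u,.018))"
```

```text
sawend [0.62700744 0.08705187 0.156     ] spine back [0.62573608 0.01303886 0.156     ]
div near [0.62687503 0.0964096  0.022     ] far [0.62711262 0.10998634 0.024     ]
[0.57450353 0.05767172 0.018     ]
[0.67834453 0.05596204 0.018     ]
[ 0.56906294 -0.02960474  0.018     ]
[ 0.68032463 -0.03146195  0.018     ]
```

```bash
python3 -m handwheel '[[[-4,0,30],[0,0,0.2],1],[[0,0,40],[0,0,0],1],[[0,0,30],[0,0,0],1],[[0,0,15],[0,0,0],1],[[0,0,0],[0,0,0],1],[[0,0,0],[0,0,0],1],[[0,0,8],[0,0,0],1],[[0,0,2],[0,0,0],1],[[0,0,0],[0,0,0],1]]'; python3 -c "
from h import *
move_to(.6248,-.008,88.8,.195)"
```

```text
clock: 14.45
tcp_pos: [0.6251, -0.0107, 0.1964]
eef_rot: [-3.141, 0.0, 1.548]
ft_force: [-0.2, -0.6, -0.4]
grip_width: 0.028
gripper_force: 30.0
shift [ 2.6 -0.4  1.4] rotvec [-0.01  0.   -0.13] yaw 88.67 tcp [ 0.6251 -0.0107  0.1964] t 14.45
```

```bash
python3 -m handwheel '[[[2,0,1],[0,0,0],1],[[0,0,0],[0,0,0],1],[[0,0,0],[0,0,0],0.58],[[0,0,0],[0,0,0],0.58],[[0,0,0],[0,0,0],0.58],[[0,0,-25],[0,0,0],0.58],[[0,0,-40],[0,0,0],0.58],[[0,0,-40],[0,0,0],0.58],[[0,0,-40],[0,0,0],0.4],[[0,0,0],[0,0,0],0.4],[[0,0,0],[0,0,0],0.4]]'; python3 shot.py 7; python3 -m handwheel '[[[-15,-45,0],[0,0,0],0.4],[[-20,-45,0],[0,0,0],0.4],[[-20,-45,0],[0,0,0],0.4],[[-20,-45,0],[0,0,0],0.4],[[0,0,0],[0,0,0],0.4],[[0,0,0],[0,0,0],0.4]]'; python3 shot.py 8;python3 -m handwheel '[[[35,0,0],[0,0,0],0.4],[[35,0,0],[0,0,0],0.4],[[0,0,0],[0,0,0],0.4],[[0,0,0],[0,0,0],0.4]]'; python3 shot.py 9
python3 -c "
import cv2,numpy as np
a=[cv2.imread(f'pics/w{i}.png')[:260] for i in(7,8,9)]
cv2.imwrite('pics/w789.png',cv2.resize(np.vstack(a),None,fx=.75,fy=.75,interpolation=cv2.INTER_AREA))"
```

```text
clock: 15.82
tcp_pos: [0.6249, -0.0087, 0.3398]
eef_rot: [-3.14, 0.001, 1.548]
ft_force: [-1.2, 1.2, -0.1]
grip_width: 0.0555
gripper_force: 0.0
7 [ 0.6249 -0.0087  0.3398] 88.67 15.82
clock: 16.62
tcp_pos: [0.4441, -0.0793, 0.3401]
eef_rot: [3.141, -0.001, 1.547]
ft_force: [0.9, -0.3, 0.7]
grip_width: 0.0556
gripper_force: 0.0
8 [ 0.4441 -0.0793  0.3401] 88.66 16.62
clock: 17.18
tcp_pos: [0.4459, -0.0094, 0.3402]
eef_rot: [-3.141, -0.0, 1.548]
ft_force: [-0.5, -0.2, 0.5]
grip_width: 0.0555
gripper_force: 0.0
9 [ 0.4459 -0.0094  0.3402] 88.7 17.18
```

View pics/w789.png

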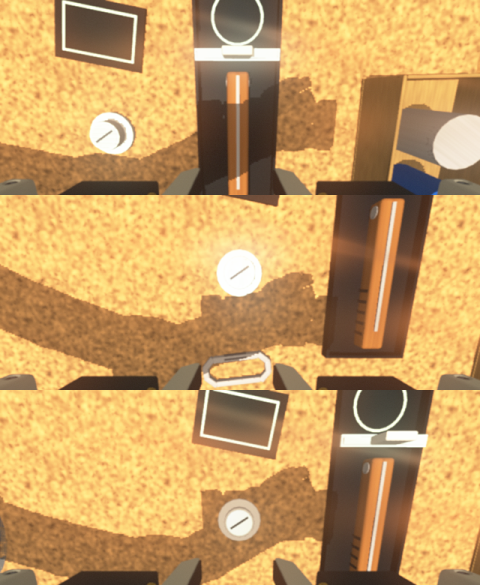

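The saw lies flat in the tote, clear of the divider. The compass is at about (319,103) in w8 and (319,176) in w9.

Run:
```python
from h import *
U={}
for i,(x,y) in{8:(319,103),9:(319,176)}.items():
    c=np.load(f'c{i}.npy',allow_pickle=True).item(); im=cv2.imread(f'pics/w{i}.png')[y-40:y+40,x-40:x+40]
    g=cv2.cvtColor(im,cv2.COLOR_BGR2HSV); 
    m=(g[...,1]<95).astype(np.uint8); m=cv2.morphologyEx(m,cv2.MORPH_OPEN,np.ones((3,3)))
    k=max(cv2.findContours(m,cv2.RETR_EXTERNAL,cv2.CHAIN_APPROX_NONE)[0],key=cv2.contourArea); e=cv2.fitEllipse(cv2.convexHull(k))
    q=(e[0][0]+x-40,e[0][1]+y-40)
    v=g[...,2].astype(float); yy,xx=np.mgrid[:80,:80]; nd=(v<v[30:50,30:50].mean()-60)&(np.hypot(xx-40,yy-40)<14)
    n=(xx[nd].mean()+x-40,yy[nd].mean()+y-40); U[i]=(c,q,n)
    print(i,'base',np.round(q,1),np.round(e[1],1),onplane(c,q,.008).round(4),'needle',np.round(n,1),nd.sum(),onplane(c,n,.026).round(4))
for j in(1,2): print(tri(U[8][0],U[8][j],U[9][0],U[9][j]))
```

```text
8 base [321.   98.7] [63.8 75.8] [0.452  0.0106 0.008 ] needle [nan nan] 0 [nan nan nan]
9 base [318.5 172.7] [55.9 56.5] [0.4496 0.0062 0.008 ] needle [318.8 176.9] 54 [0.4496 0.0051 0.026 ]
(array([0.45056155, 0.00936623, 0.02693417]), np.float64(0.0021222550589630415))
 ** On entry to DLASCL parameter number  4 had an illegal value
 ** On entry to DLASCL parameter number  4 had an illegal value
 ** On entry to DLASCL parameter number  4 had an illegal value
 ** On entry to DLASCL parameter number  4 had an illegal value
 ** On entry to DLASCL parameter number  5 had an illegal value
 ** On entry to DLASCL parameter number  4 had an illegal value<stdin>:10: RuntimeWarning: Mean of empty slice.
  ret = ret.dtype.type(ret / rcount)
Traceback (most recent call last):
  File "h.py", line 11, in tri
    t=np.linalg.lstsq(np.c_[d,-e],q-p,rcond=None)[0]
      ~~~~~~~~~~~~~~~^^^^^^^^^^^^^^^^^^^^^^^^^^^^
numpy.linalg.LinAlgError: SVD did not converge in Linear Least Squares
```

Run:
```python
from h import *
c8,c9=[np.load(f'c{i}.npy',allow_pickle=True).item() for i in(8,9)]
print(onplane(c8,(319.5,102.5),.026),tri(c8,(319.5,102.5),c9,(318.8,176.9)))
move_to(.4496,.0053,88.7,.205)
for i,ro in((4,(418,18,486,90)),(5,(518,18,588,92))):
    c=np.load(f'c{i}.npy',allow_pickle=True).item(); im=cv2.imread(f'pics/w{i}.png',0)[ro[1]:ro[3],ro[0]:ro[2]]
    m=(im>im.mean()+30).astype(np.uint8); k=max(cv2.findContours(m,cv2.RETR_EXTERNAL,cv2.CHAIN_APPROX_NONE)[0],key=cv2.contourArea)
    e=cv2.fitEllipse(k); q=(e[0][0]+ro[0],e[0][1]+ro[1]); print(i,q,e[1],onplane(c,q,.004))
```

```text
[0.45014762 0.00600806 0.026     ] (array([0.4498743 , 0.00579596, 0.02998919]), np.float64(0.0004418057109743823))
shift [ 15.4   3.6 135.1] rotvec [-0.03  0.01 -0.07] yaw 88.63 tcp [ 0.4457 -0.01    0.3401] t 17.23
4 (450.5640106201172, 54.59784698486328) (55.353271484375, 63.026004791259766) [0.62985337 0.14828833 0.004     ]
5 (552.0511589050293, 55.16774368286133) (53.673316955566406, 65.51422882080078) [0.62977687 0.14784282 0.004     ]
```

```bash
python3 -m handwheel '[[[8,2,35],[0,0,0],0.35],[[8,2,40],[0,0,0],0.35],[[0,0,40],[0,0,0],0.35],[[0,0,0],[0,0,0],0.35],[[0,0,20],[0,0,0],0.35],[[0,0,8],[0,0,0],0.35],[[0,0,0],[0,0,0],0.35],[[0,0,0],[0,0,0],1],[[0,0,0],[0,0,0],1],[[0,0,0],[0,0,0],1],[[0,0,0],[0,0,0],1]]'; python3 -c "
from h import *
move_to(.45,.0057,88.7,.197)"
```

```text
clock: 18.6
tcp_pos: [0.4497, 0.0065, 0.1979]
eef_rot: [3.141, 0.0, 1.548]
ft_force: [-1.2, -0.5, 5.6]
grip_width: 0.0396
gripper_force: 30.0
shift [-0.8  0.3  0.9] rotvec [ 0.04  0.02 -0.03] yaw 88.67 tcp [0.4497 0.0065 0.1979] t 18.6
```

```bash
python3 -m handwheel '[[[0,0,-25],[0,0,0],1],[[0,0,-40],[0,0,0],1],[[0,20,-38],[0,0,0],1],[[18,40,0],[0,0,0],1],[[18,40,0],[0,0,0],1],[[18,40,0],[0,0,0],1],[[19,40,0],[0,0,0],1],[[0,0,0],[0,0,0],1],[[0,0,0],[0,0,0],1]]'; python3 shot.py 10
python3 - <<'E'
from h import *
i=10;c=np.load(f'c{i}.npy',allow_pickle=True).item(); im=cv2.imread(f'pics/w{i}.png'); g=im.min(2)
cv2.imwrite('pics/w10c.png',im[:270])
E
```

```text
clock: 19.73
tcp_pos: [0.6304, 0.0751, 0.2996]
eef_rot: [-3.139, 0.001, 1.548]
ft_force: [0.5, -0.4, -1.2]
grip_width: 0.0395
gripper_force: 30.0
10 [0.6304 0.0751 0.2996] 88.7 19.73
```

View pics/w10c.png

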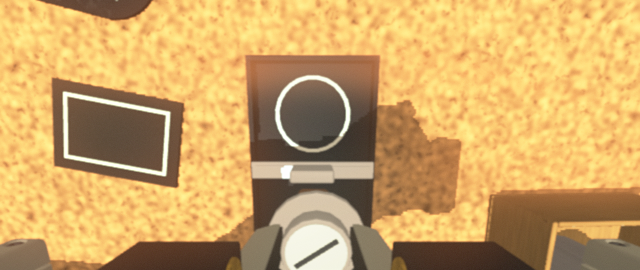

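The circle is at (312,113) and the held compass is level, with its housing near (315,250).

Run:
```python
from h import *
i=10;c=np.load(f'c{i}.npy',allow_pickle=True).item(); im=cv2.imread(f'pics/w{i}.png')
g=im[66:161,262:364].min(2); m=(g>130).astype(np.uint8); k=max(cv2.findContours(m,cv2.RETR_EXTERNAL,cv2.CHAIN_APPROX_NONE)[0],key=cv2.contourArea)
e=cv2.fitEllipse(k); q=(e[0][0]+262,e[0][1]+66); p=onplane(c,q,.004); print(q,e[1],p)
print('needle',onplane(c,(317,254),.128),'base front',onplane(c,(314,188),.11))
move_to(p[0],p[1],88.7,.2025)
```

```text
(312.1698913574219, 112.96175003051758) (74.89318084716797, 76.374267578125) [0.62869392 0.15017945 0.004     ]
needle [0.63113469 0.07286716 0.128     ] base front [0.63013483 0.10595599 0.11      ]
shift [75.5 -3.1 97.2] rotvec [-0.13  0.07 -0.02] yaw 88.68 tcp [0.6302 0.0747 0.2998] t 19.77
```

```bash
python3 -m handwheel '[[[25,-2,0],[0,0,0],1],[[25,0,10],[0,0,0],1],[[24,0,30],[0,0,0],1],[[0,0,30],[0,0,0],1],[[0,0,10],[0,0,0],1],[[0,0,0],[0,0,0],1],[[0,0,0],[0,0,0],1],[[0,0,15],[0,0,0],1],[[0,0,0],[0,0,0],1],[[0,0,0],[0,0,0],1]]'; python3 -c "
from h import *
move_to(.629,.149,88.7,.202)"
```

```text
clock: 21.02
tcp_pos: [0.6309, 0.1494, 0.2053]
eef_rot: [-3.141, -0.0, 1.548]
ft_force: [0.7, 0.2, 0.1]
grip_width: 0.0392
gripper_force: 30.0
shift [-0.4 -1.9  3.3] rotvec [-0.01 -0.   -0.03] yaw 88.67 tcp [0.6309 0.1494 0.2053] t 21.02
```

```bash
python3 -m handwheel '[[[0,-2,0],[0,0,0],1],[[0,0,2],[0,0,0],1],[[0,0,1],[0,0,0],1],[[0,0,0],[0,0,0],1],[[0,0,0],[0,0,0],0.45],[[0,0,0],[0,0,0],0.45],[[0,0,0],[0,0,0],0.45],[[0,0,-25],[0,0,0],0.45],[[0,0,-40],[0,0,0],0.45],[[-35,0,-40],[0,0,0],0.4],[[-35,0,-30],[0,0,0],0.2],[[0,0,0],[0,0,0],0]]'; python3 shot.py 11; python3 -c "
import cv2
cv2.imwrite('pics/w11c.png',cv2.imread('pics/w11.png')[:240])"
```

```text
clock: 22.52
tcp_pos: [0.6285, 0.0758, 0.34]
eef_rot: [3.136, 0.002, 1.541]
ft_force: [1.0, 0.7, -1.6]
grip_width: 0.0715
gripper_force: 0.0
11 [0.6285 0.0758 0.34  ] 88.3 22.52
```

View pics/w11c.png

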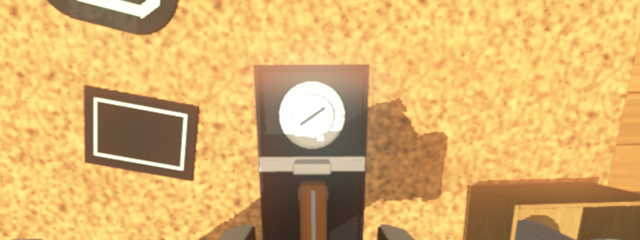

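The compass sits on its mark at (311,115), the divider is at row 163, and the saw's end is clear at row 183. Next is the carabiner.

```bash
python3 -m handwheel '[[[0,-10,-10],[0,0,10],0],[[0,0,-10],[0,0,10],0],[[0,0,-10],[0,0,10],0],[[0,0,-10],[0,0,10],0],[[0,0,0],[0,0,10],0],[[0,0,0],[0,0,10],0],[[0,0,0],[0,0,10],0],[[0,0,0],[0,0,10],0],[[0,0,0],[0,0,8.5],0],[[0,0,0],[0,0,0],0]]'; python3 -m handwheel '[[[-40,45,0],[0,0,0],0],[[-40,45,0],[0,0,0],0],[[-40,45,0],[0,0,0],0],[[-40,45,0],[0,0,0],0],[[-35,45,0],[0,0,0],0],[[0,10,0],[0,0,0],0],[[0,0,0],[0,0,0],0],[[0,0,0],[0,0,0],0]]'; python3 shot.py 12;  python3 -m handwheel '[[[0,40,0],[0,0,0],0],[[0,40,0],[0,0,0],0],[[0,40,0],[0,0,0],0],[[0,0,0],[0,0,0],0],[[0,0,0],[0,0,0],0]]'; python3 shot.py 13
python3 -c "
import cv2,numpy as np
cv2.imwrite('pics/w1213.png',np.vstack([cv2.imread(f'pics/w{i}.png')[:270] for i in(12,13)]))"
```

```text
clock: 23.82
tcp_pos: [0.6167, 0.0815, 0.3762]
eef_rot: [-3.141, 0.002, 0.008]
ft_force: [0.9, -1.0, 0.4]
grip_width: 0.0928
gripper_force: 0.0
clock: 24.82
tcp_pos: [0.4241, -0.1542, 0.3773]
eef_rot: [-3.14, -0.001, 0.008]
ft_force: [0.9, -0.2, 0.6]
grip_width: 0.0927
gripper_force: 0.0
12 [ 0.4241 -0.1542  0.3773] 0.43 24.82
clock: 25.5
tcp_pos: [0.4242, -0.2743, 0.3771]
eef_rot: [-3.14, 0.0, 0.006]
ft_force: [0.9, 0.9, -0.1]
grip_width: 0.0933
gripper_force: 0.0
13 [ 0.4242 -0.2743  0.3771] 0.35 25.5
```

View pics/w1213.png

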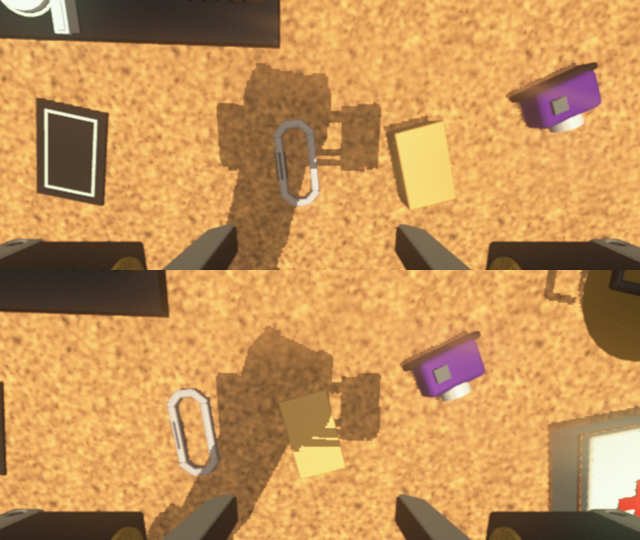

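In w12 the carabiner is at (297,162) and the box at (422,165). In w13 the carabiner is at (193,161) and the box at (312,164), partly in shadow.

Run:
```python
from out import *
o={i:outline(i,ro,.012,t,s) for i,ro,t,s in((12,(265,112,330,212),60,105),(13,(160,112,225,212),90,75))}
for i in o: print(i,o[i][:2])
print(tri(o[12][2],o[12][1],o[13][2],o[13][1]))
for i,ro in((12,(265,112,330,212)),(13,(160,112,225,212))):
    h=cv2.cvtColor(cv2.imread(f'pics/w{i}.png'),cv2.COLOR_BGR2HSV);print(h[ro[1]+50,ro[0]:ro[2]:3,1])
```

```text
12 (array([ 443.3, -129.3,    6. ,   99.7,   46.7]), array([296.3, 162.2]))
13 (array([ 443.7, -130.6,    6. ,   98.2,   46.7]), array([192.9, 161.2]))
(array([ 0.44521804, -0.12915129,  0.00935956]), np.float64(0.00019204211295368697))
[152 150 153 152  61  64  59 137 153 149 152 150 149 152 154  64  57  83
 150 152 148 147]
[148 146 150 153 108  51  47  68 147 145 152 146 146 148 152  81  38  47
 106 146 150 148]
```

```bash
python3 -m handwheel '[[[6,-36,20],[0,0,0],0],[[6,-36,30],[0,0,0],0],[[6,-36,40],[0,0,0],0],[[1,-36,30],[0,0,-5.6],0.1],[[0,0,20],[0,0,0],0.2],[[0,0,0],[0,0,0],0.2],[[0,0,0],[0,0,0],0.2]]'; python3 -c "
from h import *
move_to(.4435,-.130,6,.189)"
```

```text
clock: 26.42
tcp_pos: [0.4423, -0.1315, 0.2382]
eef_rot: [3.141, -0.001, 0.101]
ft_force: [0.3, -0.7, -0.7]
grip_width: 0.0747
gripper_force: 0.0
shift [ 1.3 -1.4 49.2] rotvec [ 0.02 -0.08 -0.19] yaw 5.81 tcp [ 0.4423 -0.1315  0.2382] t 26.43
```

```bash
python3 -m handwheel '[[[1,-1,30],[0,0,-0.2],0.2],[[0,0,16],[0,0,0],0.2],[[0,0,0],[0,0,0],0.2],[[0,0,3],[0,0,0],0.2],[[0,0,0],[0,0,0],1],[[0,0,0],[0,0,0],1],[[0,0,0],[0,0,0],1],[[0,0,0],[0,0,0],1]]'; python3 -c "
from h import *
move_to(.444,.2747,-15,.32)"
```

```text
clock: 27.42
tcp_pos: [0.4429, -0.1308, 0.1887]
eef_rot: [3.141, -0.0, 0.104]
ft_force: [-0.1, -0.8, 1.8]
grip_width: 0.0454
gripper_force: 30.0
shift [  43.3 -403.2 -131.4] rotvec [ 1.000e-02 -2.000e-02  2.097e+01] yaw 5.97 tcp [ 0.4429 -0.1308  0.1887] t 27.43
```

```bash
python3 -m handwheel '[[[0,0,-25],[0,0,0],1],[[0,0,-45],[0,0,7],1],[[0,0,-45],[0,0,7],1],[[0,0,-45],[0,0,7],1],[[-9,-40,0],[0,0,0],1],[[-9,-41,0],[0,0,0],1],[[-9,-41,0],[0,0,0],1],[[-9,-41,0],[0,0,0],1],[[-9,-41,0],[0,0,0],1],[[-9,-41,0],[0,0,0],1],[[-5,-40,0],[0,0,0],1],[[0,0,0],[0,0,0],1]]';python3 -m handwheel '[[[0,0,0],[0,0,0],1]]'; python3 shot.py 14
python3 - <<'E'
from out import *
cv2.imwrite('pics/w14c.png',cv2.imread('pics/w14.png')[:300])
move_to(.444,.2747,-15,.32)
E
```

```text
clock: 28.92
tcp_pos: [0.4592, 0.1635, 0.3483]
eef_rot: [-3.139, 0.001, -0.255]
ft_force: [0.3, -1.1, -1.4]
grip_width: 0.0454
gripper_force: 30.0
clock: 29.05
tcp_pos: [0.4594, 0.1591, 0.348]
eef_rot: [3.14, 0.001, -0.263]
ft_force: [-0.8, 0.8, -1.6]
grip_width: 0.0454
gripper_force: 30.0
14 [0.4594 0.1591 0.348 ] -15.05 29.05
shift [ -45.3 -108.2   28. ] rotvec [ 0.09  0.04 -0.13] yaw -15.13 tcp [0.4595 0.1585 0.3481] t 29.1
```

View pics/w14c.png

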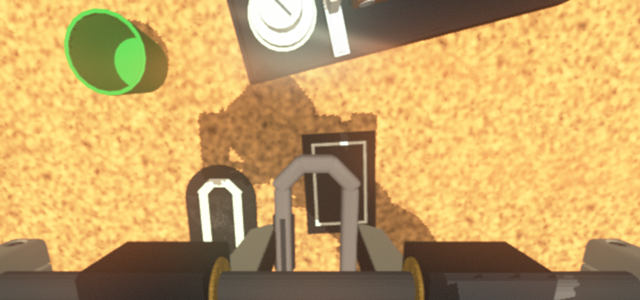

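The pad outline shows at u≈199–244 with its top near row 179, parallel to the held carabiner. Its lower end is hidden.

Run:
```python
from out import *
c=np.load('c14.npy',allow_pickle=True).item()
im=cv2.imread('pics/w14.png').min(2)
R=Rt.from_euler('z',-15,degrees=True)
ctr=np.array([.444,.2747,.004])
for v in(205,215,225,235):
    w=np.where(im[v,193:252]>120)[0]+193
    print(v,w.min(),w.max(),[np.round(R.inv().apply(onplane(c,(u,v),.004)-ctr)*1000,1)[:2] for u in(w.min()-.5,w.max()+.5)])
w=np.where(im[165:215,221]>120)[0]+165; print(w.min(),np.round(R.inv().apply(onplane(c,(221,w.min()-.5),.004)-ctr)*1000,1))
# carabiner in hand: edges at z = 0.348-0.1887+.012
for v in(190,230):print([np.round(R.inv().apply(onplane(c,(u,v),.171)-r.observe()['tcp_pos'])*1000,1)[:2] for u in(275,359)])
print(np.round(R.inv().apply(onplane(c,(317,156),.171)-r.observe()['tcp_pos'])*1000,1))
for i,ro in((4,(312,160,373,249)),):
  for th in(100,120,150,180): print(outline(i,ro,.004,th,110)[0])
print(outline(12,(38,100,106,205),.004,100,110)[:2],outline(11,(84,88,196,180),.004,120,110)[:2])
```

```text
205 199 241 [array([20.2, 25. ]), array([ 20.2, -23.1])]
215 200 242 [array([ 8.5, 25. ]), array([  8.5, -23.5])]
225 201 243 [array([-3.4, 25. ]), array([ -3.5, -23.9])]
235 202 243 [array([-15.6,  25. ]), array([-15.6, -23.2])]
179 [50.4 -2.5  0. ]
[array([31. , 23.9]), array([ 30.9, -21.3])]
[array([ 8.1, 24.7]), array([  8.1, -22.1])]
[  49.2    1.3 -177.1]
[444.2 280.7 -13.4 106.4  62.9]
[444.1 274.7 -15.  102.3  50.3]
[443.9 275.  -14.1 101.2  49. ]
[443.7 274.3 -15.8  99.9  47.8]
(array([452. , 136.6, -11.9,  95.3,  61.4]), array([ 69.8, 152.2])) (array([451.6, 135.3, -12. ,  95.6,  61.4]), array([138.9, 133.5]))
```

```bash
python3 -m handwheel '[[[-15,-36,0],[0,0,0],1],[[-15,-36,10],[0,0,0],1],[[-15,-36,20],[0,0,0],1],[[0,0,40],[0,0,0],1],[[0,0,40],[0,0,0],1],[[0,0,15],[0,0,0],1],[[0,0,0],[0,0,0],1],[[0,0,0],[0,0,0],1],[[0,0,0],[0,0,0],1]]'; python3 -c "
from h import *
move_to(.444,.2747,-15,.193)"
```

```text
clock: 30.22
tcp_pos: [0.4448, 0.2759, 0.2249]
eef_rot: [-3.139, -0.002, -0.263]
ft_force: [-0.1, 0.8, -1.0]
grip_width: 0.0453
gripper_force: 30.0
shift [-0.5  1.4 31.9] rotvec [-0.13 -0.11 -0.05] yaw -15.05 tcp [0.4448 0.2759 0.2249] t 30.23
```

```bash
python3 -m handwheel '[[[0,1,25],[0,0,0],1],[[0,0,4],[0,0,0],1],[[0,0,0],[0,0,0],1],[[0,0,2],[0,0,0],1],[[0,0,0],[0,0,0],1]]'; python3 -c "
from h import *
move_to(.444,.2747,-15,.193);print(r.observe()['ft_force'])"
```

```text
clock: 30.85
tcp_pos: [0.4442, 0.2749, 0.1929]
eef_rot: [-3.141, -0.001, -0.262]
ft_force: [-0.4, -0.1, -1.5]
grip_width: 0.0454
gripper_force: 30.0
shift [-0.1  0.2 -0.1] rotvec [-0.04 -0.03 -0.03] yaw -15.03 tcp [0.4442 0.2749 0.1929] t 30.85
[-0.44265751 -0.14710353 -1.51708882]
```

```bash
python3 -m handwheel '[[[0,0,1],[0,0,0],1],[[0,0,0],[0,0,0],1],[[0,0,0],[0,0,0],0.3],[[0,0,0],[0,0,0],0.3],[[0,0,0],[0,0,0],0.3],[[0,0,-25],[0,0,0],0.3],[[0,0,-40],[0,0,0],0.2],[[0,0,-40],[0,0,-8],0],[[20,20,-40],[0,0,-7],0],[[30,40,-40],[0,0,0],0],[[0,40,0],[0,0,0],0],[[0,0,0],[0,0,0],0]]'; python3 -m handwheel '[[[0,0,0],[0,0,0],0]]'; python3 shot.py 15; python3 -c "
import cv2
cv2.imwrite('pics/w15c.png',cv2.imread('pics/w15.png')[100:260,100:500].repeat(2,0).repeat(2,1))"
```

```text
clock: 32.35
tcp_pos: [0.4913, 0.1694, 0.3756]
eef_rot: [3.139, -0.0, -0.008]
ft_force: [0.3, -0.2, -0.8]
grip_width: 0.0929
gripper_force: 0.0
clock: 32.48
tcp_pos: [0.4903, 0.1741, 0.3753]
eef_rot: [-3.141, 0.001, 0.0]
ft_force: [-0.6, 0.0, 0.3]
grip_width: 0.0933
gripper_force: 0.0
15 [0.4903 0.1741 0.3753] 0.02 32.48
```

View pics/w15c.png

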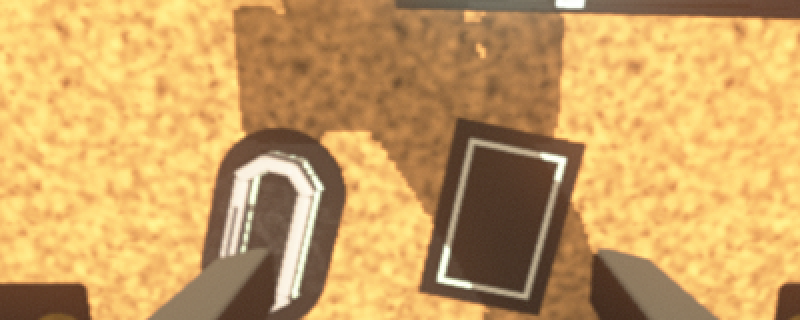

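The carabiner lies on the pad, framed by its outline; a finger hides part of it, so it needs a recheck. The box is next, measured by colour mask.

```bash
python3 -m handwheel '[[[-10,45,0],[0,0,0],0],[[-10,48,0],[0,0,0],0],[[-10,48,0],[0,0,0],0],[[-10,48,0],[0,0,0],0],[[-10,48,0],[0,0,0],0],[[0,48,0],[0,0,0],0],[[0,48,0],[0,0,0],0],[[0,48,0],[0,0,0],0],[[0,48,0],[0,0,0],0],[[0,48,0],[0,0,0],0],[[0,48,0],[0,0,0],0],[[0,10,0],[0,0,0],0]]';python3 -m handwheel '[[[0,0,0],[0,0,0],0],[[0,0,0],[0,0,0],0]]'; python3 shot.py 16
cat > box.py <<'E'
from h import *
def box(i,pt,z=.041,ht=5,half=90,st=60,vt=60):
    c=np.load(f'c{i}.npy',allow_pickle=True).item(); im=cv2.medianBlur(cv2.imread(f'pics/w{i}.png'),5)
    h=cv2.cvtColor(im,cv2.COLOR_BGR2HSV).astype(int); x,y=pt; ref=np.median(h[y-4:y+5,x-4:x+5].reshape(-1,3),0)
    m=((abs(h-ref)<=[ht,st,vt]).all(2)).astype(np.uint8)
    M=np.zeros_like(m); M[max(0,y-half):min(y+half,240),x-half:x+half]=1; m=cv2.morphologyEx(m*M,cv2.MORPH_OPEN,np.ones((5,5)))
    k=max(cv2.findContours(m,cv2.RETR_EXTERNAL,cv2.CHAIN_APPROX_NONE)[0],key=cv2.contourArea)
    k=cv2.convexHull(k)[:,0]; w=np.array([onplane(c,q,z)[:2] for q in k],np.float32)*1000
    (cx,cy),(a,b),t=cv2.minAreaRect(w)
    if a<b:a,b,t=b,a,t+90
    mm=cv2.moments(k.reshape(-1,1,2).astype(np.float32)); u=(mm['m10']/mm['m00'],mm['m01']/mm['m00'])
    return ref,np.round([cx,cy,(t+90)%180-90,a,b],1),np.round(u,1),c
E
python3 - <<'E'
from box import *
c=np.load('c16.npy',allow_pickle=True).item()
# predicted pixel of box centre in view 16
d=Rt.from_euler('xyz',c['attitude']).inv().apply(np.array([.446,-.274,.041])-c['position']); u=(int(c['cx']+c['fx']*d[0]/-d[2]),int(c['cy']-c['fy']*d[1]/-d[2])); print(u)
for st,vt,ht in((60,60,5),(40,40,3),(30,30,2)):
    a=box(12,(427,165),ht=ht,st=st,vt=vt);b=box(16,u,ht=ht,st=st,vt=vt); print(a[:3],b[:3]); print(tri(a[3],a[2],b[3],b[2]))
h=cv2.cvtColor(cv2.imread('pics/w16.png'),cv2.COLOR_BGR2HSV); print(h[u[1],u[0]-60:u[0]+60:5].tolist())
E
```

```text
clock: 34.02
tcp_pos: [0.4405, -0.364, 0.3746]
eef_rot: [3.141, 0.001, -0.003]
ft_force: [-0.5, -0.4, -0.9]
grip_width: 0.0933
gripper_force: 0.0
clock: 34.28
tcp_pos: [0.4415, -0.3591, 0.3754]
eef_rot: [-3.14, -0.0, 0.004]
ft_force: [0.3, 0.4, 0.0]
grip_width: 0.0931
gripper_force: 0.0
16 [ 0.4415 -0.3591  0.3754] 0.21 34.27
(238, 181)
(array([ 23., 133., 247.]), array([ 452. , -270.2,    9. ,  100.2,   63.6]), array([429.8, 159.1])) (array([ 17., 152., 161.]), array([ 459. , -273.5,  -89.7,  189.8,  157. ]), array([247.5, 161.1]))
(array([ 0.45795262, -0.27974579,  0.01840503]), np.float64(0.013723406763249823))
(array([ 23., 133., 247.]), array([ 445.5, -268.9,   14.4,   84.4,   51.1]), array([426.3, 164.9])) (array([ 17., 152., 161.]), array([ 462.7, -270.9,  -52.4,  244.7,  116.7]), array([249. , 161.2]))
(array([ 0.45356197, -0.27934219,  0.01073963]), np.float64(0.020192740595380686))
(array([ 23., 133., 247.]), array([ 445.5, -268.7,   15.5,   83.8,   49.4]), array([425.8, 165.1])) (array([ 17., 152., 161.]), array([ 461.5, -268. ,  -52.8,  236.7,  115.5]), array([248.3, 161.4]))
(array([ 0.45338834, -0.27862256,  0.01118722]), np.float64(0.02019075904436634))
[[17, 145, 245], [16, 148, 234], [17, 144, 244], [16, 150, 238], [14, 152, 129], [15, 152, 148], [17, 160, 147], [17, 152, 163], [17, 152, 164], [17, 152, 163], [17, 156, 162], [17, 149, 164], [17, 154, 161], [17, 152, 161], [18, 153, 160], [18, 152, 161], [17, 158, 123], [18, 156, 106], [15, 154, 151], [15, 157, 151], [17, 148, 241], [17, 144, 245], [16, 152, 232], [15, 153, 209]]
```

Run:
```python
from box import *
h=cv2.cvtColor(cv2.medianBlur(cv2.imread('pics/w16.png'),5),cv2.COLOR_BGR2HSV)
m=((h[...,0]>=20)&(h[...,0]<=27)&(h[...,1]>90)).astype(np.uint8); m[240:]=0;m[:,400:]=0
n,l,s,c=cv2.connectedComponentsWithStats(m)
for j in range(1,n):
    if s[j,4]>150: print(s[j],c[j])
print(h[60:236:8,205,0],h[60:236:8,205,2]);print(h[60:236:8,230,0],h[60:236:8,230,2])
```

```text
[15 18 16 17 17 17 19 17 17 16 16 20 22 17 17 15 16 15 15 15 15 15] [224 246 232 242 240 241 247 235 242 232 235 243 248 169 160 138 147 131
 134 146 147 143]
[16 18 17 16 16 17 15 15 15 15 16 17 17 17 17 17 17 17 17 17 17 19] [236 243 241 229 231 238 146 145 141 140 158 164 164 163 162 162 161 161
 160 160 159 112]
```

Run:
```python
from box import *
def mask(i,pt,ht=4,st=40,vt=40):
    im=cv2.medianBlur(cv2.imread(f'pics/w{i}.png'),5);h=cv2.cvtColor(im,cv2.COLOR_BGR2HSV).astype(int);x,y=pt
    ref=np.median(h[y-4:y+5,x-4:x+5].reshape(-1,3),0); m=(abs(h-ref)<=[ht,st,vt]).all(2).astype(np.uint8)
    M=np.zeros_like(m);M[y-60:y+60,x-50:x+50]=1;m=cv2.morphologyEx(m*M,cv2.MORPH_OPEN,np.ones((5,5)))
    k=max(cv2.findContours(m,cv2.RETR_EXTERNAL,cv2.CHAIN_APPROX_NONE)[0],key=cv2.contourArea)[:,0]
    return ref,k[(k[:,0]+k[:,1]).argmin()],k[(k[:,0]-k[:,1]).argmax()],cv2.boundingRect(k),np.load(f'c{i}.npy',allow_pickle=True).item()
for st in(3,4):
    a=mask(12,(427,165),ht=st);b=mask(2,(477,220),ht=st); print(a[:4],b[:4])
    for j in(1,2): print(tri(a[4],a[j],b[4],b[j]),onplane(a[4],a[j],.041),onplane(b[4],b[j],.041))
move_to(.4455,-.269,14.7,.24)
```

```text
(array([ 23., 133., 247.]), array([397, 134], dtype=int32), array([445, 122], dtype=int32), (397, 122, 58, 87)) (array([ 25., 123., 254.]), array([456, 202], dtype=int32), array([492, 195], dtype=int32), (455, 194, 43, 63))
(array([ 0.47970914, -0.23499769,  0.04321318]), np.float64(0.0006818437056259559)) [ 0.47939016 -0.23531711  0.041     ] [ 0.4793147 -0.2363346  0.041    ]
(array([ 0.49123524, -0.27928346,  0.0489317 ]), np.float64(0.0019400323106908907)) [ 0.49177333 -0.28342101  0.041     ] [ 0.48876363 -0.2831377   0.041     ]
(array([ 23., 133., 247.]), array([397, 134], dtype=int32), array([449, 119], dtype=int32), (397, 119, 59, 90)) (array([ 25., 123., 254.]), array([457, 201], dtype=int32), array([493, 196], dtype=int32), (455, 194, 43, 63))
(array([ 0.48028216, -0.23587746,  0.04239041]), np.float64(0.002458314609438793)) [ 0.47939016 -0.23531711  0.041     ] [ 0.48069422 -0.23751821  0.041     ]
(array([ 0.49306324, -0.27719222,  0.05809174]), np.float64(0.00588884624565846)) [ 0.49476918 -0.28715927  0.041     ] [ 0.48738668 -0.28465987  0.041     ]
shift [  4.4 -90.1 135.7] rotvec [ -0.08  -0.02 -14.51] yaw 0.19 tcp [ 0.4414 -0.3593  0.3755] t 34.33
```

```bash
python3 -m handwheel '[[[2,-45,20],[0,0,0],0],[[2,-45,30],[0,0,-7.3],0],[[0,0,40],[0,0,-7.2],0],[[0,0,40],[0,0,0],0],[[0,0,0],[0,0,0],0],[[0,0,0],[0,0,0],0]]'; python3 -c "
from h import *
move_to(.4455,-.269,14.7,.195)"
```

```text
clock: 35.08
tcp_pos: [0.4453, -0.2711, 0.2468]
eef_rot: [3.14, -0.002, 0.254]
ft_force: [0.8, -0.1, 0.1]
grip_width: 0.093
gripper_force: 0.0
shift [ 0.7 -2.1 51.8] rotvec [ 0.07 -0.11 -0.17] yaw 14.53 tcp [ 0.4453 -0.2711  0.2468] t 35.08
```

```bash
python3 -m handwheel '[[[1,-2,30],[0,0,0],0],[[0,0,21],[0,0,0],0],[[0,0,0],[0,0,0],0],[[0,0,0],[0,0,0],1],[[0,0,0],[0,0,0],1],[[0,0,0],[0,0,0],1],[[0,0,0],[0,0,0],1],[[0,0,0],[0,0,0],1]]';python3 -m handwheel '[[[0,0,-25],[0,0,0],1],[[0,0,-40],[0,0,8.9],1],[[0,0,-40],[0,0,8.9],1],[[0,0,-15],[0,0,8.8],1],[[-8,-42,0],[0,0,0],1],[[-8,-42,0],[0,0,0],1],[[-8,-42,0],[0,0,0],1],[[-8,-42,0],[0,0,0],1],[[-8,-42,0],[0,0,0],1],[[-8,-42,0],[0,0,0],1],[[-5,-42,0],[0,0,0],1],[[0,0,0],[0,0,0],1]]';python3 -m handwheel '[[[0,0,0],[0,0,0],1]]'; python3 shot.py 17
python3 - <<'E'
from out import *
move_to(.4518,.1358,-12,.199)
c=np.load('c17.npy',allow_pickle=True).item();print(c['position'])
im=cv2.imread('pics/w17.png');h=cv2.cvtColor(im,cv2.COLOR_BGR2HSV)
print(h[120:240:4,316].tolist())
def px(P):
    d=Rt.from_euler('xyz',c['attitude']).inv().apply(np.array(P)-c['position']); return np.round([c['cx']-c['fx']*d[0]/d[2],c['cy']+c['fy']*d[1]/d[2]],1)
p=r.observe()['tcp_pos'];R=Rt.from_euler('z',-12,degrees=True)
for x,y in((43,26),(43,-26),(43,0)): print('box corner pred',px(p+R.apply([x/1e3,y/1e3,-.195+.041])))
print('pad',px([.4518,.1358,.004]),[px(np.array([.4518,.1358,.004])+R.apply([a*.043,b*.026,0])) for a in(1,-1) for b in(1,-1)])
E
```

```text
clock: 36.08
tcp_pos: [0.445, -0.2694, 0.1947]
eef_rot: [3.141, -0.0, 0.253]
ft_force: [-0.2, -0.1, 1.8]
grip_width: 0.0519
gripper_force: 29.9
clock: 37.58
tcp_pos: [0.4548, 0.0331, 0.3144]
eef_rot: [-3.139, 0.0, -0.204]
ft_force: [0.0, -0.4, -1.2]
grip_width: 0.0518
gripper_force: 29.9
clock: 37.7
tcp_pos: [0.4546, 0.0287, 0.3143]
eef_rot: [3.141, 0.001, -0.212]
ft_force: [0.1, -0.4, -1.7]
grip_width: 0.0516
gripper_force: 29.9
17 [0.4546 0.0287 0.3143] -12.14 37.7
shift [ -25.5 -104.8  115.2] rotvec [ 0.06  0.04 -0.23] yaw -12.23 tcp [0.4547 0.0281 0.3143] t 37.75
[0.52140515 0.015926   0.2954005 ]
[[15, 153, 168], [15, 152, 170], [15, 153, 173], [15, 154, 172], [15, 151, 166], [15, 151, 147], [15, 148, 160], [15, 149, 194], [15, 153, 178], [15, 153, 178], [15, 150, 158], [16, 152, 163], [16, 148, 134], [17, 150, 139], [17, 152, 141], [18, 149, 181], [17, 148, 184], [18, 150, 184], [17, 150, 185], [17, 152, 184], [17, 149, 183], [17, 149, 183], [18, 152, 183], [17, 149, 185], [18, 151, 184], [18, 155, 183], [18, 153, 183], [17, 152, 184], [17, 151, 183], [17, 150, 185]]
box corner pred [263.1 176.3]
box corner pred [377.6 176. ]
box corner pred [320.4 176.1]
pad [214.5 214.8] [array([184.1, 172.9]), array([237.4, 172.8]), array([193.1, 254.1]), array([242.8, 254. ])]
```

```bash
python3 - <<'E'
from out import *
c=np.load('c17.npy',allow_pickle=True).item(); g=cv2.imread('pics/w17.png').min(2); R=Rt.from_euler('z',-12,degrees=True);C=np.array([.4518,.1358,.004])
for v in(190,200,210,220):
    w=np.where(g[v,170:258]>105)[0]+170; print(v,w,[np.round(R.inv().apply(onplane(c,(u,v),.004)-C)*1e3,1)[:2] for u in(w.min()-.5,w.max()+.5)] if len(w) else '')
w=np.where(g[150:195,208]>105)[0]+150; print(w,np.round(R.inv().apply(onplane(c,(208,w.min()-.5),.004)-C)*1e3,1))
E
python3 -m handwheel '[[[-8,-35,0],[0,0,0],1],[[-8,-35,10],[0,0,0],1],[[-8,-35,20],[0,0,-0.2],1],[[0,0,40],[0,0,0],1],[[0,0,20],[0,0,0],1],[[0,0,0],[0,0,0],1],[[0,0,0],[0,0,0],1],[[0,0,0],[0,0,0],1]]'; python3 -c "
from h import *
move_to(.4525,.136,-12,.199)"
```

```text
190 [170 171 182 183 184 185 186 239 240 241] [array([25.9, 42.4]), array([ 25.7, -29. ])]
200 [170 171 172 173 183 184 185 186 187 239 240 241 242 243 255 256 257] [array([15.6, 43.6]), array([ 15.4, -44.3])]
210 [170 171 172 184 185 186 187 188 189 239 240 241 242 243 255 256 257] [array([ 5.2, 44.9]), array([  5. , -43.8])]
220 [170 171 172 173 174 175 176 186 187 188 189 190 240 241 242 243 244] [array([-5.4, 46.2]), array([ -5.6, -30. ])]
[170 171 172] [46.3  2.4  0. ]
clock: 38.75
tcp_pos: [0.454, 0.1366, 0.2255]
eef_rot: [-3.141, -0.002, -0.209]
ft_force: [0.3, -0.0, -1.3]
grip_width: 0.0519
gripper_force: 29.9
shift [-1.4  0.9 26.5] rotvec [-0.06 -0.12  0.01] yaw -11.99 tcp [0.454  0.1366 0.2255] t 38.75
```

```bash
python3 -m handwheel '[[[-1.5,0.6,18],[0,0,0],1],[[0,0,6],[0,0,0],1],[[0,0,0],[0,0,0],1],[[0,0,2.5],[0,0,0],1],[[0,0,0],[0,0,0],1]]'; python3 -c "
from h import *
move_to(.452,.136,-12,.1987)"
```

```text
clock: 39.38
tcp_pos: [0.4523, 0.1367, 0.1986]
eef_rot: [-3.141, -0.001, -0.208]
ft_force: [-0.3, 0.7, 2.7]
grip_width: 0.0517
gripper_force: 29.9
shift [-0.1  0.8 -0.1] rotvec [-0.05 -0.08  0.07] yaw -11.93 tcp [0.4523 0.1367 0.1986] t 39.38
```

```bash
python3 -m handwheel '[[[0,0,0],[0,0,0],0.15],[[0,0,0],[0,0,0],0.15],[[0,0,0],[0,0,0],0.15],[[0,0,-25],[0,0,0],0.15],[[0,0,-40],[0,0,0],0.15],[[0,0,-45],[0,0,0],0],[[0,0,-45],[0,0,-6],0],[[10,0,-45],[0,0,-6],0],[[13,-45,0],[0,0,0],0],[[13,-45,0],[0,0,0],0],[[0,-45,0],[0,0,0],0],[[0,-35,0],[0,0,0],0]]'; python3 -m handwheel '[[[0,0,0],[0,0,0],0],[[0,0,0],[0,0,0],0]]'; python3 shot.py 18
python3 - <<'E'
from h import *
a=cv2.imread('pics/w18.png')[0:260,200:600]; t=snapshot('top')[110:260,140:520][:,:,::-1]
t=cv2.resize(t,(800,316),interpolation=cv2.INTER_CUBIC); b=cv2.resize(a,(440,286))
o=np.zeros((602,800,3),np.uint8); o[:316]=t; o[316:,:440]=b
cv2.imwrite('pics/fin.png',o[:600])
E
```

```text
clock: 40.88
tcp_pos: [0.4872, 0.3075, 0.3977]
eef_rot: [-3.141, 0.001, 0.003]
ft_force: [0.7, 0.5, -0.1]
grip_width: 0.0931
gripper_force: 0.0
clock: 41.12
tcp_pos: [0.4877, 0.3046, 0.3976]
eef_rot: [3.14, 0.001, 0.0]
ft_force: [0.2, -0.6, -0.6]
grip_width: 0.0928
gripper_force: 0.0
18 [0.4877 0.3046 0.3976] 0.02 41.12
```

View pics/fin.png

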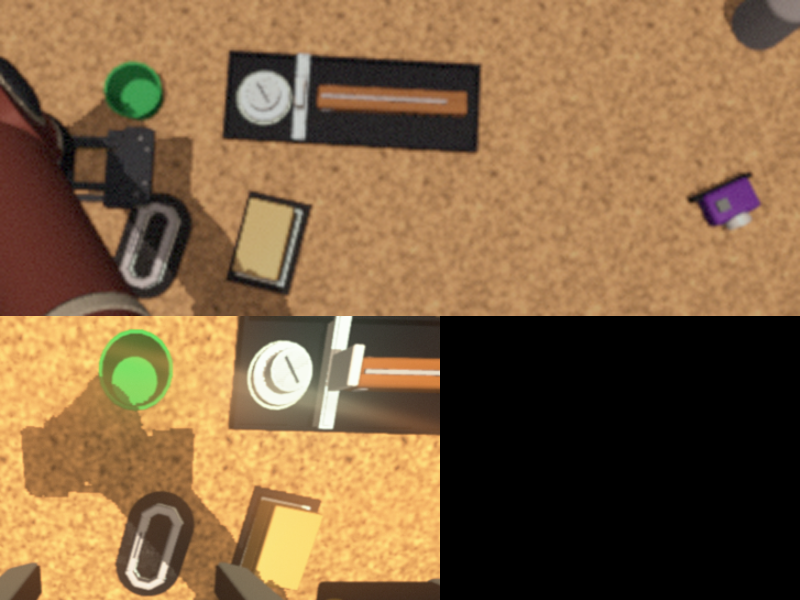

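The final view shows the saw, compass, carabiner and box in their places, with the cup and headlamp untouched. I'll check the centring of the box and carabiner numerically.

```bash
python3 -m handwheel '[[[-15,45,0],[0,0,0],0],[[-15,45,0],[0,0,0],0],[[0,45,0],[0,0,0],0],[[0,45,0],[0,0,0],0],[[0,45,0],[0,0,0],0],[[0,0,0],[0,0,0],0],[[0,0,0],[0,0,0],0],[[0,0,0],[0,0,0],0]]'; python3 shot.py 19
python3 - <<'E'
from box import *
from out import outline
c=np.load('c19.npy',allow_pickle=True).item()
d=Rt.from_euler('xyz',c['attitude']).inv().apply(np.array([.4518,.136,.045])-c['position']); u=(int(c['cx']-c['fx']*d[0]/d[2]),int(c['cy']+c['fy']*d[1]/d[2])); print(u)
for t in(3,4,5): print(box(19,u,z=.045,ht=t,st=40,vt=40,half=75)[:3])
# carabiner seen in 18: outer contour on the plane of its top (z .016), stricter thresholds, and pad (dark) contour
for th,s in((60,60),(70,60),(90,70),(120,110)): print('carab18',outline(18,(305,158,382,258),.016,th,s)[0])
g=cv2.cvtColor(cv2.imread('pics/w18.png'),cv2.COLOR_BGR2HSV)
print(g[205,305:380].tolist())
E
```

```text
clock: 42.22
tcp_pos: [0.4578, 0.0816, 0.3981]
eef_rot: [-3.141, -0.0, 0.003]
ft_force: [-0.1, 0.8, 1.0]
grip_width: 0.0928
gripper_force: 0.0
19 [0.4578 0.0816 0.3981] 0.19 42.23
(269, 187)
(array([ 25., 119., 251.]), array([439.9, 144.1,  -3.2,  59.8,  47.8]), array([261.5, 200. ]))
(array([ 25., 119., 251.]), array([440.1, 142.2,  -8.4,  59.4,  48.9]), array([261.7, 200.1]))
(array([ 25., 119., 251.]), array([439.4, 144.2,  -3.2,  60.9,  47.8]), array([261.8, 200.3]))
carab18 [444.1 276.3 -14.3  98.6  48.1]
carab18 [444.1 276.3 -14.3  98.6  48.1]
carab18 [444.9 276.8 -13.  101.8  48.8]
carab18 [445.3 276.3 -15.1 102.8  48.1]
[[18, 142, 247], [18, 142, 248], [19, 142, 249], [18, 143, 249], [15, 154, 227], [14, 143, 153], [13, 119, 101], [12, 110, 93], [13, 114, 94], [12, 109, 94], [13, 100, 94], [12, 109, 96], [14, 100, 94], [13, 100, 94], [12, 100, 94], [14, 88, 93], [13, 63, 121], [16, 52, 188], [17, 45, 232], [15, 47, 219], [13, 44, 169], [15, 46, 177], [15, 46, 228], [18, 45, 234], [15, 53, 188], [14, 63, 117], [13, 94, 92], [15, 95, 89], [15, 97, 89], [14, 95, 89], [13, 96, 88], [11, 114, 76], [13, 115, 73], [13, 129, 73], [13, 120, 72], [11, 120, 72], [13, 120, 72], [12, 122, 71], [14, 113, 70], [13, 110, 72], [12, 111, 71], [11, 118, 69], [13, 117, 72], [12, 115, 71], [14, 113, 70], [13, 110, 74], [13, 76, 90], [13, 63, 110], [13, 58, 128], [14, 54, 141], [15, 56, 150], [15, 56, 149], [14, 55, 149], [15, 54, 147], [16, 61, 126], [13, 72, 96], [13, 110, 72], [14, 124, 68], [12, 128, 68], [13, 114, 67], [12, 111, 69], [14, 115, 69], [14, 116, 68], [13, 120, 68], [12, 122, 69], [14, 118, 69], [13, 122, 73], [14, 140, 91], [15, 147, 118], [15, 148, 134], [15, 147, 142], [14, 148, 148], [15, 152, 151], [15, 149, 154], [15, 151, 154]]
```

Run:
```python
from h import *
ct=camera_params('top'); im=cv2.imread('pics/fin.png')[150:310,200:340]
h=cv2.cvtColor(im,cv2.COLOR_BGR2HSV).astype(int); ref=np.median(h[85:95,58:68].reshape(-1,3),0); print(ref)
def rect(k,z):
    w=np.array([onplane(ct,((q[0]+200+.5)/(800/380)-.5+140,(q[1]+150+.5)/(316/150)-.5+110),z)[:2] for q in k],np.float32)*1e3
    (x,y),(a,b),t=cv2.minAreaRect(w)
    if a<b:a,b,t=b,a,t+90
    return np.round([x,y,(t+90)%180-90,a,b],1)
for s in(25,40,60):
    m=((abs(h-ref)<=[6,50,s]).all(2)).astype(np.uint8); m=cv2.morphologyEx(m,cv2.MORPH_OPEN,np.ones((5,5)))
    n,l=cv2.connectedComponents(m); k=cv2.findContours((l==l[90,63]).astype(np.uint8),0,1)[0][0][:,0]
    print('box',rect(k,.045))
m=(h[...,2]<75).astype(np.uint8);m[:,:25]=0; k=np.argwhere(m)[:,::-1]
n,l,st,_=cv2.connectedComponentsWithStats(m); j=1+st[1:,4].argmax(); k=cv2.convexHull(np.argwhere(l==j)[:,::-1].astype(np.int32))[:,0]; print('pad',rect(k,.004))
```

```text
[ 20. 106. 197.]
box [453.6 136.7 -11.2  84.2  50.1]
box [453.5 136.6 -11.3  85.8  51.3]
box [453.4 136.8 -11.1  87.1  52.6]
pad [452.4 134.7 -12.3 110.4  76.3]
```

```bash
python3 -c "
from rig import ticket
print(ticket.job_done())"
```

```text
the job is handed in; nothing more can be done
None
```

I handed the job in at about 42 s: the divider, saw, compass, carabiner and box were placed in the order asked, with the carabiner and box measuring within about 2 mm of their outlines, and the cup and headlamp were left alone.

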